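Stamp out of the canister

ROBOT

A 7-joint arm with a two-finger parallel gripper is mounted at the origin on the work surface. World frame = base frame: x ahead of the robot, y to its left, z up, the work surface at z = 0. Lengths are in m, angles in rad, forces in N, time in s.
With the tool pointing down it reaches from about 0.35 to 0.9 m from the base axis. Payload 7.2 kg.
Tool frame: the origin (TCP) lies between the finger pads; the fingertips stand 19 mm ahead of it and the grasp point (between the pads) is the TCP; x points along the fingers, y is the direction in which the jaws open and shut, and the axes are right-handed (so a half turn about x gives the same grasp; the last joint's range is limited). The gripper opens to 88 mm and grips with 3 to 60 N. Pads are 20 mm wide; open, the fingers measure 115 mm over their backs; the gripper's body (75 mm by 178 mm) begins 61 mm behind the grasp point.
Start: joints at [-1.232, 0.411, -0.013, 1.596, 0.006, 1.134, -0.082], TCP at [0.247, 0.574, 0.242] pointing down, gripper open.
Joint ranges: [-2.95, 2.95], [-0.29, 1.99], [-1.47, 1.44], [0.14, 2.54], [-1.03, 4.17], [0.13, 1.85], [-2.86, 2.86]. Speed limits (rad/s): [2.39, 2.39, 3.01, 3.01, 3.14, 3.14, 3.14].

INTERFACE

Orientations are given as a unit quaternion [x, y, z, w].
In Python, from workcell import r, set_gripper, inverse_kinematics, vision, workorder, read_time_s, read_joint_positions, read_dq, read_joint_efforts, read_position, read_orientation, read_ft_force, read_torque, read_gripper_width gives the robot as it stands. Calls block until the motion is done:
- r.move_ptp(position, orientation): joint-space move of the TCP to a pose.
- r.servo_line(position, ori=None, max_speed=0.15): straight line of the TCP; ori=None keeps the orientation; max_speed is the mean speed in m/s.
- r.goto_joints(angles): joint-space move.
- set_gripper(opening, effort=None): finger opening in m; effort is the grip in N (None keeps the last); returns when the fingers have stopped.
- r.sleep(seconds).
- inverse_kinematics(position, orientation): joint angles nearest the present ones, or None.
- vision.get_image(name): name is "scene" or "top"; returns (picture, depth): 400x640x3 uint8, red, green, blue; 400x640 float32, m along the optical axis (not along the pixel's ray), 0 where there is no reading.
- vision.camera_info(name): a dict with "K" (3x3 intrinsics, pixels), "T" (4x4, takes a point from camera to world coordinates). Camera axes: x right, y up, looking along -z (the intrinsics and any distortion apply to the point x, -y, -z); pixel columns grow to the right and rows downward; lengths in m; the calibration is good to about 2 mm. A picture is of the moment at which its call begins. camera_info takes no time and is no camera call.
A pose or a line that the arm cannot do raises r.Unreachable and nothing moves.
- workorder.job_done(): hands the job in, once; it reports no verdict.
Readings, each from a call of its own:
- read_time_s(): time.
- read_joint_positions(): joint angles.
- read_dq(): joint speeds.
- read_joint_efforts(): joint torques, N m.
- read_position(): TCP position.
- read_orientation(): TCP orientation.
- read_ft_force(): force on the tool from outside, world axes, zero at the start.
- read_torque(): the same for the moment, N m.
- read_gripper_width(): finger opening in m.
Only numpy, scipy, OpenCV 4.12 (cv2) and the standard library are available. Lean on these libraries where they do the work, as an engineer would, in place of code of your own. Each camera call takes 0.05 s, during which the arm holds its last target.

TASK

Take the hand stamp with the red handle out of the tall metal canister it stands in, and set it down gently, upright, on the black field of the open ink pad. It must stand wholly on the black field and not be dropped onto it; leave its canister standing where it is.

Things in the scene. Friction and masses are not known exactly. Their poses are not given: they have to be found in the camera images.
- red_stamp: Hand stamp, 70 mm tall, standing upright inside the canister, 50 to 100 g: a round foot 40 mm in diameter up to 20 mm high, narrowing to a straight red round handle 20 mm in diameter from 27 to 70 mm above the underside. Origin: centre of its underside; z points up along the handle. It may stand up to 6 mm off the canister's axis. Two like stamps with a blue and a yellow handle stand in two other like canisters.
- canister: The round, open-topped bare metal canister that holds the red stamp at the start, about 0.5 kg, loose on the desk: outer diameter 106 mm, inner diameter 100 mm, 95 mm tall, inner floor 6 mm above its underside, so the top of the stamp lies 19 mm below the rim. A gripper opened wide does not fit in. Origin: centre of its underside; z up. Its two neighbours look the same and stand at least 120 mm away, centre to centre.
- ink_pad: Open ink pad, fixed to the desk: a grey case 100 mm (its x) by 116 mm (its y) with a flat, firm black field 84 mm (x) by 100 mm (y) in its middle, whose top is 18 mm above the desk. Origin: on the desk, under the centre of the black field; z up. Its lid, grey with a white inside, lies opened flat on the desk on its -x side, 9 mm high, from 52 to 138 mm from the origin.
There are look-alikes about, which are no part of the job. Leave any purple, turquoise or yellow look-alike of the canister alone.

How it is judged:
On the way, in this order (a step that is already met when the one before it is completed fails the run):
1. the red stamp is held clear above the canister's rim (z of red_stamp in the frame of canister above 0.095 m and contact force between the fingers and red_stamp above 0.3 N), for 0.1 s.
2. the red stamp is lowered onto the black field while still held: its underside within 10 mm of the field (z of red_stamp in the frame of ink_pad below 0.028 m and x of red_stamp in the frame of ink_pad between -0.03 and 0.03 m and y of red_stamp in the frame of ink_pad between -0.038 and 0.038 m and contact force between the fingers and red_stamp above 0.3 N), for 0.05 s.
At the end, for the whole second after the job is handed in: The red stamp stands at rest on the black field of the ink pad, within 8 degrees of upright, its foot wholly on the field (its axis within 24 mm of the field's centre along the pad's x and 32 mm along its y, 2 mm over the edge allowed), and its canister stands upright within 40 mm of where it was (x of red_stamp in the frame of ink_pad between -0.024 and 0.024 m and y of red_stamp in the frame of ink_pad between -0.032 and 0.032 m and z of red_stamp in the frame of ink_pad between 0.014 and 0.022 m and angle between red_stamp's own z axis and vertical below 0.14 rad and linear speed of red_stamp below 0.02 m/s and angle between canister's own z axis and vertical below 0.1 rad and distance of canister from where it was at the start of the episode below 0.04 m); the robot touches nothing.
It fails at once if the red stamp's canister is tipped by more than 25 degrees (angle between canister's own z axis and vertical above 0.44 rad).
It fails at once if the red stamp's canister is shifted by more than 60 mm or carried (distance of canister from where it was at the start of the episode above 0.06 m).
It also fails if it takes over 35 s, if anything falls off the work surface, if the arm or the gripper's body presses on something with over 40 N, if the wrist force passes 120 N, or if a joint passes its speed limit or range.

## Working session

There is one attempt and no reset: what is moved stays moved. The work goes in short steps, each a Python script; the robot and the scene stay as the last script left them, time stands still between calls to the robot, and variables do not carry over. Pictures are saved under pics/ and viewed, and the job is handed in when it is done.

```bash
mkdir -p pics; ls; python3 - <<'E'
from workcell import *
import cv2,numpy as np
for n in ["scene","top"]:
    im,d=vision.get_image(n); cv2.imwrite(f"pics/{n}0.png",im[:,:,::-1]); np.save(f"{n}0.npy",d)
    c=vision.camera_info(n); print(n,np.round(c["K"],1),np.round(c["T"],3),{k:v for k,v in c.items() if k not in "KT"})
print(read_time_s(),read_position(),read_orientation(),read_gripper_width())
E
```

```text
pics
scene [[361.5   0.  319.8]
 [  0.  361.5 195.1]
 [  0.    0.    1. ]] [[ 0.331 -0.739  0.586  0.96 ]
 [ 0.943  0.25  -0.217 -0.222]
 [ 0.014  0.625  0.781  0.624]
 [ 0.     0.     0.     1.   ]] {}
top [[406.2   0.  324.1]
 [  0.  406.2 199.1]
 [  0.    0.    1. ]] [[-0.001  0.998 -0.063  0.477]
 [-1.    -0.001  0.003 -0.088]
 [ 0.003  0.063  0.998  0.747]
 [ 0.     0.     0.     1.   ]] {}
0.1 [0.24714501 0.57359978 0.24090964] [ 0.14231515  0.6925968  -0.14331083  0.69247244] 0.08777945976855683
```

View pics/scene0.png

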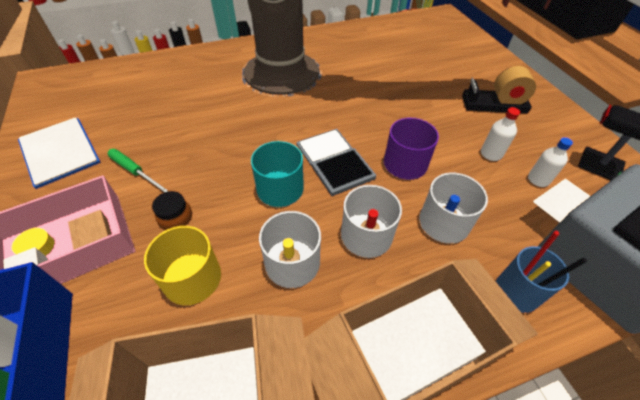

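View pics/top0.png

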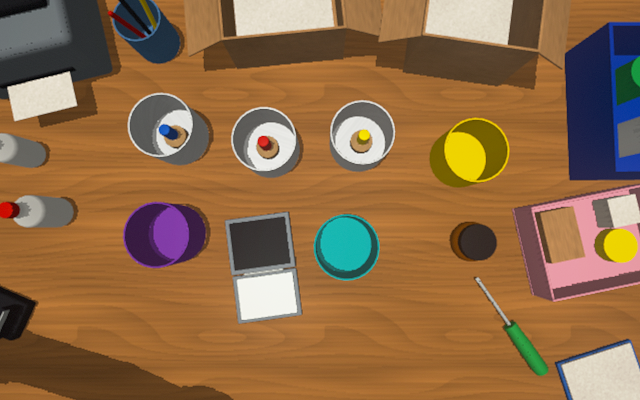

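The top view shows the red handle at about px (264,143) in the middle canister, whose rim is centred near (265,141). The black field is at about (261,243), with the lid below it in the image (world -x). Next I'll measure these.

```bash
cat > h.py <<'E'
import numpy as np,cv2
from workcell import *
def cloud(n):
    im,d=vision.get_image(n); c=vision.camera_info(n);K=c["K"];T=np.array(c["T"])
    v,u=np.mgrid[0:400,0:640]
    P=np.stack([(u-K[0][2])*d/K[0][0],-(v-K[1][2])*d/K[1][1],-d],-1)
    W=P@T[:3,:3].T+T[:3,3]; W[d<=0]=np.nan
    return im,d,W
def red(im):
    i=im.astype(int); return (i[...,0]>120)&(i[...,1]<70)&(i[...,2]<70)
def circ(p):
    A=np.c_[2*p,np.ones(len(p))]; s=np.linalg.lstsq(A,(p**2).sum(1),rcond=None)[0]
    return s[:2],np.sqrt(s[2]+s[0]**2+s[1]**2)
E
python3 - <<'E'
from h import *
np.set_printoptions(precision=4,suppress=True)
can={}
for n,box in [("top",(220,310,95,185)),("scene",(330,410,180,260))]:
    im,d,W=cloud(n)
    u0,u1,v0,v1=box; m=np.zeros(d.shape,bool); m[v0:v1,u0:u1]=1
    print(n,"desk z near pad",np.nanmedian(W[300:330,200:230,2]) if n=="top" else np.nanmedian(W[95:110,150:200,2]))
    R=m&red(im); p=W[R]; zt=np.nanpercentile(p[:,2],90); top=p[p[:,2]>zt-.004]
    print(" red n",R.sum(),"ztop",zt,"top mean",top.mean(0),"ext",np.ptp(top,axis=0), "minmax",top.min(0),top.max(0))
    z=W[...,2]; q=W[m&(z>.088)&(z<.101)][:,:2]
    c,r=circ(q); 
    for _ in range(5):
        k=abs(np.linalg.norm(q-c,axis=1)-.0515)<.006; c,r=circ(q[k])
    print(" rim",c,r,k.sum(),len(q),"z",np.nanmedian(W[m&(z>.088)&(z<.101)][:,2]))
    # black field
    g=im.astype(int); 
    bx=(222,300,208,275) if n=="top" else (300,375,140,195)
    b=np.zeros(d.shape,np.uint8); b[bx[2]:bx[3],bx[0]:bx[1]]=1
    b&=((g.max(2)<60)).astype(np.uint8)
    nn,l,s,cc=cv2.connectedComponentsWithStats(b); j=1+s[1:,4].argmax()
    P=W[l==j]; P=P[~np.isnan(P).any(1)]
    rr=cv2.minAreaRect(P[:,:2].astype(np.float32)*1000); print(" field",s[j],np.median(P,0),P.mean(0),rr)
    print(" box corners",cv2.boxPoints(rr))
E
```

```text
top desk z near pad -0.0007598210833693608
 red n 95 ztop 0.07672027358756331 top mean [0.6166 0.0119 0.0751] ext [0.0174 0.0171 0.005 ] minmax [0.6078 0.0033 0.073 ] [0.6252 0.0205 0.078 ]
 rim [0.6157 0.0077] 0.0511613405679138 457 457 z 0.0937486725887795
 field [ 230  217   59   53 2052] [0.4515 0.0335 0.0172] [0.4499 0.031  0.0172] ((445.3297119140625, 25.61980438232422), (82.24020385742188, 98.55223846435547), 8.019433975219727)
 box corners [[397.7373  68.6774]
 [411.4862 -28.9111]
 [492.9221 -17.4378]
 [479.1732  80.1507]]
scene desk z near pad -0.00117264309841425
 red n 89 ztop 0.07551120549835587 top mean [0.6202 0.0101 0.0744] ext [0.0174 0.0177 0.0045] minmax [0.6111 0.001  0.0718] [0.6284 0.0187 0.0763]
 rim [0.619 0.006] 0.05112675395027901 421 421 z 0.09289549485594095
 field [ 317  151   54   37 1134] [0.4481 0.0229 0.0169] [0.4474 0.0233 0.0169] ((446.5349426269531, 24.057567596435547), (83.53767395019531, 99.1703109741211), 7.787165641784668)
 box corners [[398.4328  67.526 ]
 [411.8698 -30.7297]
 [494.6371 -19.4109]
 [481.2001  78.8449]]
```

Both cameras agree within about 3 mm. The red handle is at about (0.618, 0.011) with its top at z 0.076 as expected, the rim is centred at (0.617, 0.007), and the pad is at (0.446, 0.025) with yaw of about 8°. Now the approach.

```bash
python3 - <<'E'
from h import *
from scipy.spatial.transform import Rotation as Ro
x=np.array([0,0,-1.]);best=None
for s in (1,-1):
    y=np.array([0,s,0.]);q=Ro.from_matrix(np.c_[x,y,np.cross(x,y)]).as_quat()
    j=inverse_kinematics([.618,.011,.22],q); print(s,q,j)
    if j is not None:
        c=np.abs(np.array(j)-read_joint_positions()).max()
        if best is None or c<best[0]: best=(c,q)
q=best[1]; np.save("q.npy",q)
r.move_ptp([.618,.011,.24],q)
set_gripper(.046,20)
r.servo_line([.618,.011,.135],max_speed=.15)
print(read_time_s(),read_position(),read_gripper_width(),read_ft_force())
for n in("top","scene"):
    im,d,W=cloud(n); cv2.imwrite(f"pics/{n}1.png",im[:,:,::-1])
E
```

```text
1 [0.         0.70710678 0.         0.70710678] [-0.33382092  0.4261791   0.32691586  1.65774054 -0.15088692  1.08253748
  1.6076432 ]
-1 [ 0.70710678  0.         -0.70710678  0.        ] [-0.60685526  0.49158344  0.72953084  1.6759644  -0.35845338  1.11242693
 -1.34586728]
4.25 [0.61857701 0.01075321 0.13579172] 0.0462595872230826 [0.46282358 0.41582144 0.29808322]
```

View pics/scene1.png

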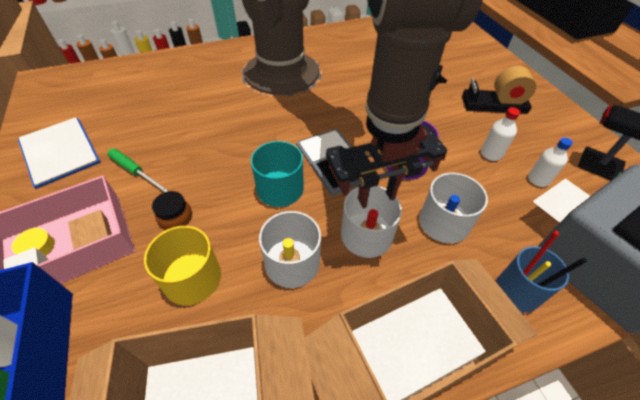

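View pics/top1.png

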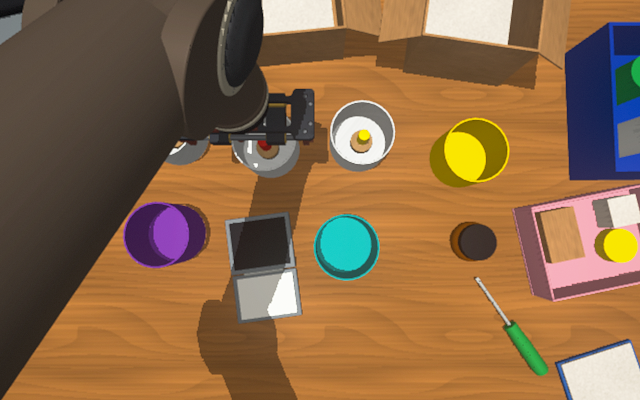

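The fingers, at about (385,185) in the scene view, straddle the red handle at (372,218) just above the rim, and nothing is touching. I'll descend while watching the force.

```bash
python3 - <<'E'
from h import *
f0=np.array(read_ft_force()); ok=True
for z in (.11,.095,.08,.07,.062):
    r.servo_line([.618,.011,z],max_speed=.08)
    df=np.array(read_ft_force())-f0; print(z,np.round(df,2))
    if np.linalg.norm(df)>5: ok=False;break
if ok:
    set_gripper(.0,15)
    print("w",read_gripper_width(),np.round(np.array(read_ft_force())-f0,2))
    r.sleep(.2); print(read_gripper_width(),read_position(),read_time_s())
E
```

```text
0.11 [ 0.72 -0.07  0.61]
0.095 [ 1.36 -0.68  0.03]
0.08 [-0.21 -1.    0.81]
0.07 [ 0.86 -1.38  0.69]
0.062 [ 0.39 -0.45 -0.45]
w 0.01938377770287864 [1.03 0.16 0.09]
0.01930636253738428 [0.61805703 0.01107941 0.06206224] 6.7333
```

The width is 19.4 mm, which matches the 20 mm handle. Lifting.

```bash
python3 - <<'E'
from h import *
r.servo_line([.618,.011,.10],max_speed=.08)
r.servo_line([.618,.011,.20],max_speed=.12)
r.sleep(.2)
print(read_gripper_width(),read_position(),np.round(read_ft_force(),2),read_time_s())
im,d,W=cloud("scene"); cv2.imwrite(f"pics/scene2.png",cv2.resize(im[100:280,260:500,::-1],None,fx=3,fy=3))
E
```

```text
0.01948163369738263 [0.61764554 0.01101889 0.19924878] [-0.28  0.59 -0.39] 8.5417
```

View pics/scene2.png

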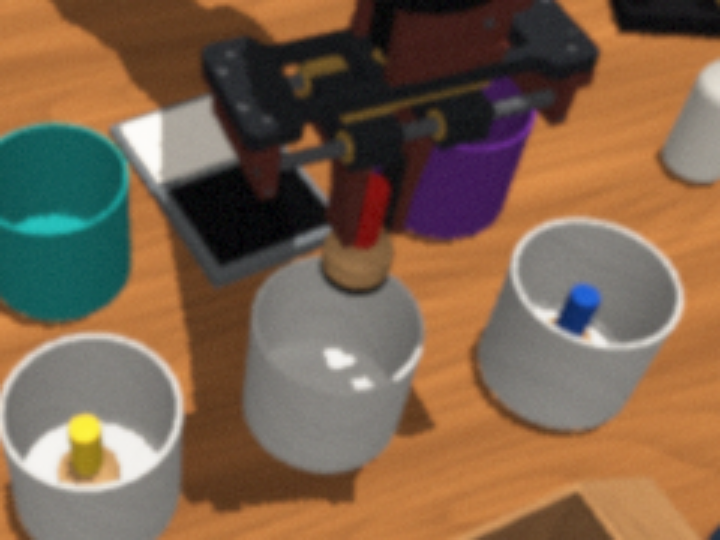

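The stamp hangs upright in the jaws, with its foot at about (357,260) in the crop, and the canister is empty and still standing. Next I'll move over the pad and lower to the expected contact at TCP z of about 0.074.

```bash
python3 - <<'E'
from h import *
r.servo_line([.446,.025,.20],max_speed=.15)
r.servo_line([.446,.025,.09],max_speed=.12)
r.sleep(.2)
f0=np.mean([read_ft_force() for _ in range(5)],0)
im,d,W=cloud("scene"); cv2.imwrite(f"pics/scene3.png",cv2.resize(im[100:280,260:500,::-1],None,fx=3,fy=3))
z=.08
r.servo_line([.446,.025,z],max_speed=.05)
while z>.070:
    r.sleep(.05); df=np.mean([read_ft_force() for _ in range(5)],0)-f0
    print(round(z,4),read_position()[2],np.round(df,2),read_time_s())
    if df[2]>2.5: break
    z-=.001; r.servo_line([.446,.025,z],max_speed=.02)
im,d,W=cloud("scene"); cv2.imwrite(f"pics/scene4.png",cv2.resize(im[100:280,260:500,::-1],None,fx=3,fy=3))
print(read_time_s(),read_gripper_width())
E
```

```text
0.08 0.07975568687047377 [-0.56  0.03  0.77] 11.6083
0.079 0.0790323718195184 [-0.95  0.12 -0.07] 11.9083
0.078 0.0779886411849563 [-0.25 -0.51  1.12] 12.2083
0.077 0.07696464597145285 [-0.43  0.79  0.39] 12.5083
0.076 0.07597012359866069 [-0.64 -0.52  0.73] 12.8083
0.075 0.0749588905883659 [-0.86  0.38  0.28] 13.1083
0.074 0.0739995923131132 [-0.06 -0.14  0.42] 13.4083
0.073 0.0735327696119988 [-3.75  0.69 10.25] 13.7083
13.7583 0.01940751674188965
```

View pics/scene4.png

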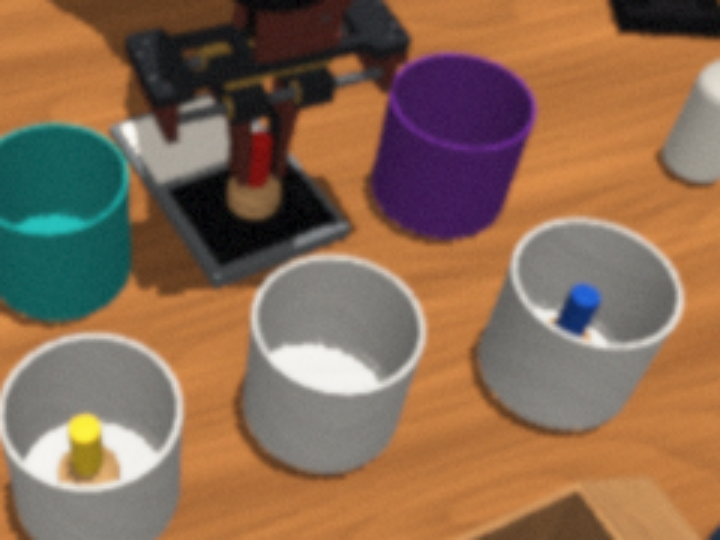

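Contact came at TCP z 0.0735 as expected. The stamp stands mid-field, with its foot at about (254,200) in the crop. I'll relieve the load, release, retreat and check.

```bash
python3 - <<'E'
from h import *
r.servo_line([.446,.025,.0736],max_speed=.02); print(np.round(read_ft_force(),1))
set_gripper(.05)
r.servo_line([.446,.025,.20],max_speed=.1)
r.move_ptp([.40,.38,.28],np.load("q.npy"))
r.sleep(.2)
np.set_printoptions(precision=4,suppress=True)
for n,b,bc in [("top",(220,305,190,290),(220,310,95,185)),("scene",(300,400,120,200),(330,410,180,260))]:
    im,d,W=cloud(n); cv2.imwrite(f"pics/{n}5.png",im[:,:,::-1])
    m=np.zeros(d.shape,bool); m[b[2]:b[3],b[0]:b[1]]=1
    p=W[m&red(im)]; zt=np.nanpercentile(p[:,2],90); t=p[p[:,2]>zt-.004]; print(n,len(p),zt,t.mean(0))
    mc=np.zeros(d.shape,bool); mc[bc[2]:bc[3],bc[0]:bc[1]]=1;z=W[...,2]
    q=W[mc&(z>.088)&(z<.101)][:,:2]; print(" rim",*circ(q))
print(read_time_s(),read_position())
E
```

```text
[-0.3  0.5  2.1]
top 102 0.08846591433160768 [0.4454 0.0249 0.087 ]
 rim [0.6157 0.0077] 0.051149504245404175
scene 48 0.08748544099542341 [0.4497 0.0236 0.0863]
 rim [0.619 0.006] 0.051221556169433996
17.7583 [0.4004 0.3793 0.28  ]
```

View pics/top5.png

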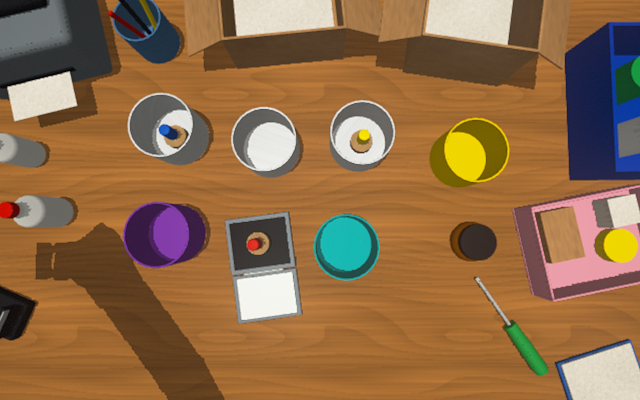

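View pics/scene5.png

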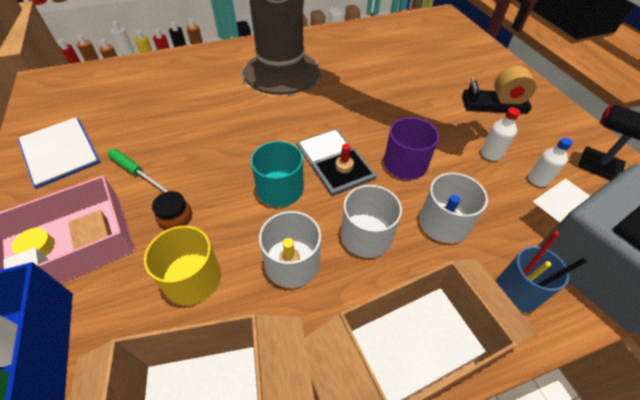

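The stamp stands upright at the centre of the black field: top view foot about (258,243), scene view (345,163). The canister has not moved and the arm is clear, so I'm handing in.

```bash
python3 -c "
from workcell import *
workorder.job_done(); print(read_time_s())"
```

```text
the job is handed in; nothing more can be done
the job is handed in; nothing more can be done
```

The red stamp now stands upright in the middle of the ink pad's black field, and I handed the job in at about 17.8 s of the allowed 35 s. `job_done()` gives no verdict, so the result rests on my own checks.

- **Grasp and lift:** I gripped the handle inside the canister (jaw width 19.4 mm against the 20 mm handle) and lifted the stamp clear of the rim.
- **Setting down:** I lowered it in 1 mm steps until it touched, at a gripper height of 73.5 mm where I expected 74 mm. The contact force was brief, about 10 N. I eased it to about 2 N before opening the jaws.
- **Stamp position:** Its top measures 87–88 mm above the desk, as it should for a 70 mm stamp on the 18 mm field. Its axis is within about 4 mm of the field's centre in both cameras.
- **Canister:** The rim centre measures the same as before, to within 0.1 mm, and the canister is still upright.
- **Disagreement between checks:** The two cameras differ by 3–4 mm in x, about what the 2 mm calibration tolerance of each would give and well inside the margins.

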